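Seat the keyed spindle in the turning stand

ROBOT

A 6-joint arm with a two-finger parallel gripper is mounted at the origin on the work surface. World frame = base frame: x ahead of the robot, y to its left, z up, the work surface at z = 0. Lengths are in m, angles in rad, forces in N, time in s.
With the tool pointing down it reaches from about 0.25 to 0.775 m from the base axis. Payload 4 kg.
Tool frame: the origin (TCP) lies midway between the tips of the shut fingers; the grasp point (between the pads) lies 19 mm behind it; z points along the fingers, y is the line along which they close (so a half turn about z gives the same grasp; the last joint's range is limited). The gripper opens to 85 mm and grips with 20 to 120 N. Pads are 22 mm wide; open, the fingers measure 114 mm over their backs; the gripper's body (76 mm by 85 mm) begins 54 mm behind the grasp point. The pads swing forward as they close: fully open they stand 13 mm farther back than shut.
Start: joints at [-1.322, 0.087, 1.371, -0, 1.684, -0.103], TCP at [0.19, -0.516, 0.231] pointing down, gripper open.
Joint ranges: [-3.1, 3.1], [-0.76, 2.03], [0.27, 2.55], [-1.08, 4.22], [0.17, 2.65], [-2.57, 2.57]. Speed limits (rad/s): [2.79, 2.79, 3.14, 3.14, 3.14, 3.14].

INTERFACE

Orientations are given as a rotation vector (axis times angle).
In Python, from station import r, optics, sign_off, spotter gives the robot as it stands.
- The arm moves only by the tool play_rows, never from a script. Its argument "motion" is a list of rows, each an object of numbers: "tx", "ty", "tz": the shift along the world's x, y, z in cm; "ax", "ay", "az": the turn, a rotation vector about the world's x, y, z in degrees; "jaw": the opening, from 0 (shut) to 1 (fully open). In form: [{"tx": .., "ty": .., "tz": .., "ax": .., "ay": .., "az": .., "jaw": ..}, ...]. A call has 1 to 10 rows; each row shifts and turns the commanded pose from where the row before left it; what a row does not reach is not made up. A row lasts 1/10 s, in which the tool goes at most 50 mm and 8.59 degrees, less where a joint would pass 70% of its speed; a pose out of reach is approached as far as the arm can. A call is refused whole if a number of a shift passes 5 or a number of a turn 8.59, either way. A call with a gripper value outside its range is refused whole. The fingers move at their own pace and stop on an object; the grip force is fixed at half the most. Time passes only in rows, so rows that do not move let the fingers close. It gives the time, the measured TCP pose, the force, the opening and the grip force at its end, in the units of the state.
- r.get_state(): the state, without advancing time (a new reading comes with each control period).
- optics.camera(name): name is "side" or "top" or "wrist"; returns the picture (480x640x3 uint8, red, green, blue); there is no depth.
- optics.camera_model(name): a dict with "intrinsics" (3x3 intrinsics, pixels), "R" (3x3) and "t" (3): a world point X has camera coordinates R X + t; the wrist camera has in their place "mount" (4x4, takes a point from camera to tool coordinates, whose origin is the TCP and whose axes are the flange's). Camera axes: x right, y down, z forward; pixel columns grow to the right and rows downward; lengths in m; the calibration is good to about 2 mm. The wrist camera is an equidistant fisheye: a pixel r from the principal point sees the ray r / f radians off the axis. A picture is of the moment at which its call begins: read the wrist's pose just before it. camera_model takes no time and is no camera call.
- sign_off(): hands the job in; it is judged then, once.
Trained networks look in the newest picture that a camera, given by its name, has taken for a name from the list of things; names that differ only in an ending like _2 or _b are one class to them, and where a whole thing is asked for, a point or a joint stands for the part that bears it (a point fixed in the world has none). Each returns a list of dicts, best first, with "score" (0 to 1); they miss things now and then, are a little off and sometimes report something else, mostly with a low value. They report only what shows in the picture. A call takes as long as a camera call.
- spotter.search_frame(name, camera): "point" ([column, row] as shares, 0 to 1, of the picture: columns of its width, rows of its height, amid what is visible of it).
- spotter.trace(name, camera): "mask" (480x640 bool, what is visible of it) and "point" ([column, row] as shares, 0 to 1, of the picture: columns of its width, rows of its height, amid what is visible of it).
The state is a dict: "t": time; "joints": joint angles; "joint_velocities": joint speeds; "joint_torque": joint torques, N m; "tcp_pos": TCP position; "tool_rot": TCP orientation; "force": force on the tool from outside, world axes, zero at the start; "torque": the same for the moment, N m; "opening": finger opening in m; "finger_force": force on a finger pad.
Only numpy, scipy, OpenCV 4.12 (cv2) and the standard library are available. Lean on these libraries where they do the work, as an engineer would, in place of code of your own. Each camera call takes 0.05 s, during which the arm holds its last target. There are 200 camera calls.

TASK

The turning stand for examining finds needs its spindle: first take the small jar that someone parked on the stand's hub and set it down upright on the glass plate, without dropping it. Then take the spindle from its rack, push its shaft into the hub, turn it until the key slips into the keyway, and keep pushing against the ejector spring until the flange is fully home on the hub. Finish while still gripping the spindle and holding it down there, since the spring lifts it if let go; leave the brush pot, the amber bottle and the dish as they are.

Things in the scene. Friction and masses are not known exactly. Their poses are not given: they have to be found in the camera images.
- stand: Fixed turning stand: grey round foot 140 mm across, 14 mm high, with a small straight pointer lug on its rim along this body's +x; in its middle an aluminium hub 60 mm across, from 14 to 70 mm above the table, stiff to turn (0.4 N m). Origin: centre of the foot's underside on the table, z up.
- hub_mouth (a point): Centre of the mouth of the hub's upright bore, 22 mm across, in the plane of the hub's flat top (70 mm above the table). Axes fixed to the stand. One keyway, 8.5 mm wide, out to 19 mm from the axis, runs down the whole bore. It points within 0.45 rad of the stand's +x, differently each time and not told: turn the spindle to find it (or look from above once the jar is gone).
- ejector_rest (a point): On the bore's axis, 34 mm below the mouth: rest height of the spring ejector plunger in the bore. It meets the shaft's tip 12 mm before home and pushes up with 6 N there, rising to 11 N when the spindle is home. This point does not move with the plunger.
- spindle: Loose metal spindle, about 0.3 kg, upright in the rack at an arbitrary turn. Origin: on its axis, in the flange's flat underside; z up. Flange 52 mm across, 8 mm thick; on it a square head to grip, 26 x 26 mm (sides along x and y), from z = 8 to 54 mm, with a small button up to 57 mm. Shaft below the flange: 20 mm across, to z = -46 mm. Home: origin at hub_mouth.
- spindle_tip (a point): Centre of the shaft's lower end, 46 mm below the flange's underside. The last 7 mm taper to 12 mm across; the lowest 16 mm carry no key and are round.
- spindle_key (a point): Outer edge of the key's lower end, 16 mm from the spindle's axis along its +x and 30 mm below the flange's underside. The key is 6 mm wide and runs from here up to the flange; above it a lug 6 mm wide stands out of the flange's rim, to 34 mm from the axis.
- rack: Fixed grey block 95 x 95 x 58 mm with a plain round blind hole 37 mm across, 53 mm deep, in its top; the spindle stands in it with its flange resting on the top face. Origin: centre of the underside, on the table. Rack and glass plate may swap sides.
- plate: Fixed glass plate 120 x 120 x 8 mm lying flat on the table. Origin: centre of its underside; x and y along its sides.
- jar: Small closed round jar, 44 mm across, 65 mm high, about 0.12 kg, standing upright on the hub's top over the bore at the start. Origin: centre of its underside, z up.
- brush_pot: Bystander: white ceramic pot of brushes, 72 mm across, pot 100 mm high, brushes up to 200 mm. Origin: centre of the underside.
- amber_bottle: Bystander: amber bottle, 54 mm across, 115 mm high. Origin: centre of the underside.
- dish: Bystander: small white bowl, 72 mm across, 28 mm high, between robot and stand. Origin: centre of the underside.

How it is judged:
By the outcome, as a careful person would: the job done as asked, in the order asked, and still so for the second after the job is handed in, while the arm keeps its last pose, push and grip.
It also fails if it takes over 64 s, if anything falls off the work surface, if the arm or the gripper's body presses on something with over 40 N, if the wrist force passes 120 N, or if a joint passes its speed limit or range.

## Working session

There is one attempt and no reset: what is moved stays moved. The work goes in short steps, Python scripts to look and compute and a tool call to move; the robot and the scene stay as the last step left them, time stands still between calls to the robot, and variables do not carry over. Pictures are saved under pics/ and viewed, at most 10 in all, crops included, and the job is handed in when it is done.

Besides the shell and the picture viewer there is one more tool, called after "Emit:" by a JSON object that holds its "name" and its "arguments", one argument or row to a line. play_rows: Moves the arm, as the interface text tells. Its arguments: {"type":"object","properties":{"motion":{"type":"array"}},"required":["motion"]}

```bash
mkdir -p pics; ls
cat > h.py <<'E'
import numpy as np, cv2, sys
from station import r, optics, sign_off, spotter
from scipy.spatial.transform import Rotation as Ro
def shot(n,f):
    im=optics.camera(n); cv2.imwrite('pics/'+f,im[:,:,::-1]); return im
def ray(n,uv,st=None):
    m=optics.camera_model(n); K=np.array(m['intrinsics']); u=(np.array(uv,float)-K[:2,2])/[K[0,0],K[1,1]]
    if n!='wrist':
        R=np.array(m['R']);t=np.array(m['t']); return -R.T@t, R.T@np.array([*u,1])
    th=np.hypot(*u); d=np.array([*(u/max(th,1e-9)*np.sin(th)),np.cos(th)])
    M=np.array(m['mount']); T=Ro.from_rotvec(st['tool_rot']).as_matrix()
    return np.array(st['tcp_pos'])+T@M[:3,3], T@M[:3,:3]@d
def onz(n,uv,z,st=None):
    c,d=ray(n,uv,st); return c+d*(z-c[2])/d[2]
def proj(n,X,st=None):
    m=optics.camera_model(n);K=np.array(m['intrinsics']);X=np.atleast_2d(X)
    if n!='wrist':
        c=X@np.array(m['R']).T+np.array(m['t']); return c[:,:2]/c[:,2:]*[K[0,0],K[1,1]]+K[:2,2]
    M=np.array(m['mount']); T=Ro.from_rotvec(st['tool_rot']).as_matrix()
    c=((X-st['tcp_pos'])@T-M[:3,3])@M[:3,:3]
    th=np.arctan2(np.hypot(c[:,0],c[:,1]),c[:,2]); u=c[:,:2]/np.linalg.norm(c[:,:2],axis=1)[:,None]*th[:,None]
    return u*[K[0,0],K[1,1]]+K[:2,2]
E
python3 - <<'E'
from h import *
st=r.get_state(); print({k:np.round(v,3).tolist() for k,v in st.items()})
for c in ('top','side'):
    shot(c,c+'0.png'); m=optics.camera_model(c); print(c,np.round(-np.array(m['R']).T@np.array(m['t']),3),np.round(m['R'],2).tolist(),np.round(m['intrinsics'],0).tolist())
    for n,z in dict(stand=.014,jar=.065+.07,spindle=.1,rack=.058,plate=.008,brush_pot=.1,amber_bottle=.115,dish=.028).items():
        for d in spotter.trace(n,c)[:1]:
            p=np.array(d['point'])*[640,480]; print(n,round(d['score'],2),p.round(),np.round(onz(c,p,z),3),d['mask'].sum())
print({k:np.round(v,3).tolist() for k,v in optics.camera_model('wrist').items()})
E
```

```text
pics
{'t': 0.0, 'joints': [-1.322, 0.088, 1.372, 0.0, 1.684, -0.103], 'joint_velocities': [0.001, 0.0, 0.0, -0.0, 0.001, 0.0], 'joint_torque': [0.001, -35.187, -31.327, 0.0, 0.011, 0.0], 'tcp_pos': [0.189, -0.516, 0.23], 'tool_rot': [-3.091, -0.549, 0.0], 'force': [-1.074, -0.441, 0.428], 'torque': [-0.012, 0.003, 0.04], 'finger_force': 0.0, 'opening': 0.085}
top [ 0.502 -0.008  1.045] [[-0.02, -1.0, 0.0], [-0.99, 0.02, -0.1], [0.1, -0.0, -0.99]] [[518.0, 0.0, 322.0], [0.0, 518.0, 247.0], [0.0, 0.0, 1.0]]
stand 0.74 [333. 248.] [ 0.603 -0.034  0.014] 3401
jar 0.9 [332. 235.] [ 0.615 -0.03   0.135] 453
spindle 0.56 [452. 337.] [ 0.429 -0.243  0.1  ] 576
rack 0.65 [439. 338.] [ 0.425 -0.228  0.058] 2330
plate 0.95 [187. 328.] [0.451 0.259 0.008] 3542
brush_pot 0.74 [195. 183.] [0.72  0.222 0.1  ] 1893
amber_bottle 0.84 [456. 177.] [ 0.721 -0.259  0.115] 886
dish 0.68 [335. 335.] [ 0.432 -0.035  0.028] 1042
side [0.425 0.736 0.838] [[-0.98, -0.19, -0.01], [-0.13, 0.7, -0.71], [0.14, -0.69, -0.71]] [[492.0, 0.0, 319.0], [0.0, 492.0, 231.0], [0.0, 0.0, 1.0]]
stand 0.88 [299. 246.] [ 0.622 -0.012  0.014] 2053
jar 0.72 [299. 216.] [0.611 0.015 0.135] 576
spindle 0.81 [395. 173.] [ 0.428 -0.212  0.1  ] 423
rack 0.88 [395. 191.] [ 0.422 -0.193  0.058] 1342
plate 0.57 [358. 367.] [0.448 0.266 0.008] 3808
brush_pot 0.79 [219. 304.] [0.715 0.237 0.1  ] 2644
amber_bottle 0.64 [280. 160.] [ 0.705 -0.193  0.115] 623
dish 0.89 [382. 245.] [ 0.435 -0.037  0.028] 632
{'intrinsics': [[371.648, 0.0, 317.429], [0.0, 371.648, 239.793], [0.0, 0.0, 1.0]], 'mount': [[0.0, -0.948, -0.318, 0.081], [1.0, -0.0, 0.001, -0.001], [-0.001, -0.318, 0.948, -0.143], [0.0, 0.0, 0.0, 1.0]]}
```

```bash
python3 -c "
import cv2
a=cv2.imread('pics/top0.png')[130:400,130:520];cv2.imwrite('pics/topc.png',cv2.resize(a,None,fx=2,fy=2,interpolation=3))"
```

```text
(no output)
```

View pics/topc.png

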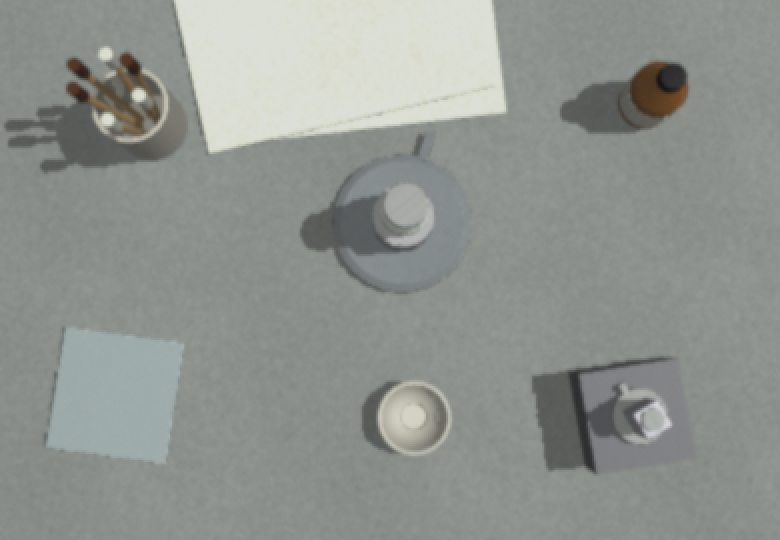

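The top view shows the foot centred near px (331,241), its lug near (343,202), the jar top at (332,233), the plate at (187,328), and the spindle on the rack at (450,338) with its flange lug at (441,324). I'll move towards the jar.

Emit:
{"name": "play_rows", "arguments": {
  "motion": [
    {"tx":2,"ty":2.5,"tz":0.5,"jaw":1},
    {"tx":3,"ty":3.5,"tz":0.5,"jaw":1},
    {"tx":3,"ty":3.5,"tz":0.5,"jaw":1},
    {"tx":3,"ty":3.5,"tz":0.5,"jaw":1},
    {"tx":3,"ty":3.5,"tz":0.5,"jaw":1},
    {"tx":3,"ty":3.5,"tz":0.5,"jaw":1},
    {"tx":3,"ty":3.5,"jaw":1},
    {"tx":3,"ty":3.5,"jaw":1},
    {"tx":3,"ty":3.5,"jaw":1},
    {"tx":3,"ty":3.5,"jaw":1}
  ]
}}

```text
validation failed for argument at $.mo...
```

Emit:
{"name": "play_rows", "arguments": {
  "motion": [
    {"tx":3,"ty":3.5,"jaw":1},
    {"tx":3,"ty":3.5,"jaw":1},
    {"tx":2.5,"ty":3,"jaw":1},
    {"tx":2,"ty":2.5,"jaw":1},
    {"tx":1,"ty":1,"jaw":1},
    {"jaw":1},
    {"jaw":1}
  ]
}}

```text
validation failed for argument at $.mo...
```

Run:
```python
from h import *
st=r.get_state(); print(st['t'],st['tcp_pos'],st['tool_rot'],np.round(st['joints'],2))
im=shot('wrist','w0.png')
for n in ('jar','stand'):
    for d in spotter.trace(n,'wrist')[:1]:
        ys,xs=np.nonzero(d['mask']);print(n,d['score'],np.array(d['point'])*[640,480],xs.min(),xs.max(),ys.min(),ys.max(),onz('wrist',np.array(d['point'])*[640,480],.135,st))
print('top:',onz('top',(331,241.5),.014),onz('top',(343,202),.014),onz('top',(332.5,233.5),.135))
```

```text
0.9 [ 0.18951244 -0.51635254  0.23137464] [ 3.09293829e+00  5.49716966e-01 -7.67143691e-06] [-1.32  0.09  1.37 -0.    1.68 -0.1 ]
top: [ 0.61660879 -0.02994973  0.014     ] [ 0.696424   -0.05572519  0.014     ] [ 0.61731113 -0.03026406  0.135     ]
```

View pics/w0.png

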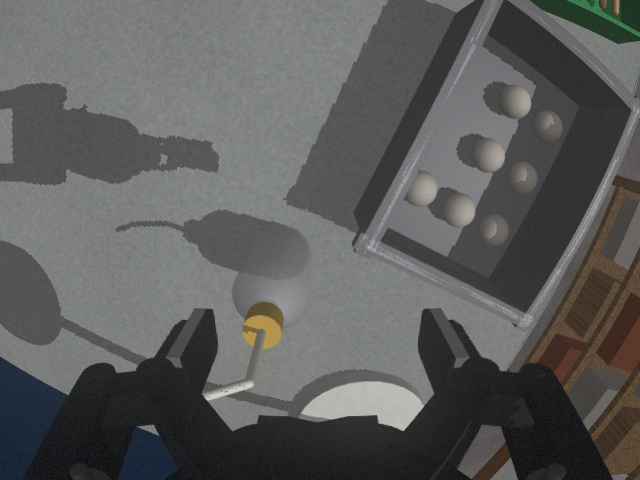

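The arm didn't move because every key has to be given. The wrist view still shows the start area, with a tray and a wash bottle, so I'll resend with full rows.

Emit:
{"name": "play_rows", "arguments": {
  "motion": [
    {"tx":2,"ty":2.5,"tz":0.5,"ax":0,"ay":0,"az":0,"jaw":1},
    {"tx":3,"ty":3.5,"tz":0.5,"ax":0,"ay":0,"az":0,"jaw":1},
    {"tx":3,"ty":3.5,"tz":0.5,"ax":0,"ay":0,"az":0,"jaw":1},
    {"tx":3,"ty":3.5,"tz":0.5,"ax":0,"ay":0,"az":0,"jaw":1},
    {"tx":3,"ty":3.5,"tz":0.5,"ax":0,"ay":0,"az":0,"jaw":1},
    {"tx":3,"ty":3.5,"tz":0.5,"ax":0,"ay":0,"az":0,"jaw":1},
    {"tx":3,"ty":3.5,"tz":0,"ax":0,"ay":0,"az":0,"jaw":1},
    {"tx":3,"ty":3.5,"tz":0,"ax":0,"ay":0,"az":0,"jaw":1},
    {"tx":3,"ty":3.5,"tz":0,"ax":0,"ay":0,"az":0,"jaw":1},
    {"tx":3,"ty":3.5,"tz":0,"ax":0,"ay":0,"az":0,"jaw":1}
  ]
}}

```text
t: 2.05
tcp_pos: [0.4805, -0.1747, 0.2616]
tool_rot: [3.092, 0.55, 0.001]
force: [1.6, 0.1, 0.9]
opening: 0.0853
finger_force: 0.0
```

Emit:
{"name": "play_rows", "arguments": {
  "motion": [
    {"tx":3,"ty":3.5,"tz":0,"ax":0,"ay":0,"az":0,"jaw":1},
    {"tx":3,"ty":3.5,"tz":0,"ax":0,"ay":0,"az":0,"jaw":1},
    {"tx":2.5,"ty":3,"tz":0,"ax":0,"ay":0,"az":0,"jaw":1},
    {"tx":2,"ty":2.5,"tz":0,"ax":0,"ay":0,"az":0,"jaw":1},
    {"tx":1,"ty":1,"tz":0,"ax":0,"ay":0,"az":0,"jaw":1},
    {"tx":0,"ty":0,"tz":0,"ax":0,"ay":0,"az":0,"jaw":1},
    {"tx":0,"ty":0,"tz":0,"ax":0,"ay":0,"az":0,"jaw":1}
  ]
}}

```text
t: 2.75
tcp_pos: [0.5941, -0.0421, 0.2612]
tool_rot: [3.093, 0.549, -0.001]
force: [-0.8, -0.2, 1.1]
opening: 0.0857
finger_force: 0.0
```

Run:
```python
from h import *
st=r.get_state(); print(st['t'],st['tcp_pos'],st['tool_rot'],np.round(st['joints'],2))
im=shot('wrist','w1.png')
for n in ('jar','stand'):
    for d in spotter.trace(n,'wrist')[:1]:
        ys,xs=np.nonzero(d['mask']);print(n,d['score'],np.array(d['point'])*[640,480],xs.min(),xs.max(),ys.min(),ys.max(),onz('wrist',np.array(d['point'])*[640,480],.135,st))
a=np.linspace(0,6.28,60)
for rr,z,col in ((.07,.014,(0,0,255)),(.03,.07,(0,255,0)),(.022,.135,(255,0,0))):
    P=np.c_[.6166+rr*np.cos(a),-.030+rr*np.sin(a),a*0+z]
    im=cv2.polylines(np.ascontiguousarray(im),[proj('wrist',P,st).astype(int)],True,col)
cv2.imwrite('pics/w1o.png',im[:,:,::-1])
```

```text
2.75 [ 0.59409985 -0.04213717  0.26124034] [ 3.09254325e+00  5.48797374e-01 -1.48012226e-03] [-0.17  0.19  1.2  -0.    1.76  1.05]
jar 0.9 [315.584 187.824] 290 342 154 218 [ 0.62300459 -0.02959133  0.135     ]
stand 0.9 [315.712 153.216] 250 379 99 233 [ 0.6470266  -0.02091081  0.135     ]
```

View pics/w1o.png

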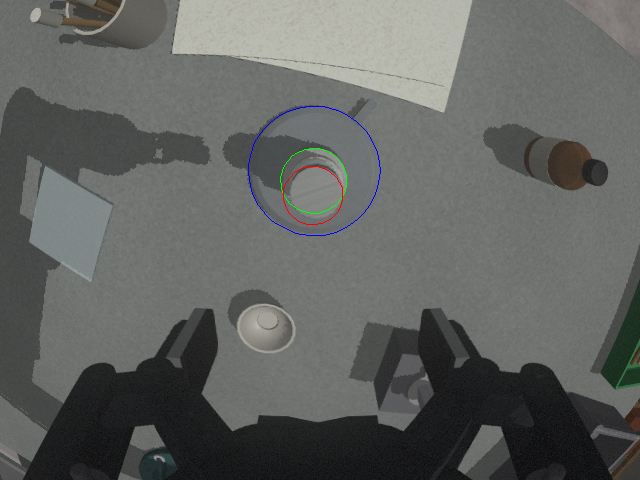

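The foot circle matches and the jar is at about (0.618, -0.030). I'll go down on it and grip.

Emit:
{"name": "play_rows", "arguments": {
  "motion": [
    {"tx":1.2,"ty":0.6,"tz":0,"ax":0,"ay":0,"az":0,"jaw":1},
    {"tx":1.2,"ty":0.6,"tz":-1.5,"ax":0,"ay":0,"az":0,"jaw":1},
    {"tx":0,"ty":0,"tz":-3,"ax":0,"ay":0,"az":0,"jaw":1},
    {"tx":0,"ty":0,"tz":-3.5,"ax":0,"ay":0,"az":0,"jaw":1},
    {"tx":0,"ty":0,"tz":-3.5,"ax":0,"ay":0,"az":0,"jaw":1},
    {"tx":0,"ty":0,"tz":-3,"ax":0,"ay":0,"az":0,"jaw":1},
    {"tx":0,"ty":0,"tz":-2,"ax":0,"ay":0,"az":0,"jaw":1},
    {"tx":0,"ty":0,"tz":-1,"ax":0,"ay":0,"az":0,"jaw":1},
    {"tx":0,"ty":0,"tz":0,"ax":0,"ay":0,"az":0,"jaw":0.7},
    {"tx":0,"ty":0,"tz":0,"ax":0,"ay":0,"az":0,"jaw":0.6}
  ]
}}

```text
t: 3.9
tcp_pos: [0.6191, -0.0296, 0.0871]
tool_rot: [3.093, 0.549, 0.002]
force: [-0.4, -0.1, 1.2]
opening: 0.059
finger_force: 0.0
```

Emit:
{"name": "play_rows", "arguments": {
  "motion": [
    {"tx":0,"ty":0,"tz":0,"ax":0,"ay":0,"az":0,"jaw":0.5},
    {"tx":0,"ty":0,"tz":0,"ax":0,"ay":0,"az":0,"jaw":0.2},
    {"tx":0,"ty":0,"tz":0,"ax":0,"ay":0,"az":0,"jaw":0},
    {"tx":0,"ty":0,"tz":0,"ax":0,"ay":0,"az":0,"jaw":0},
    {"tx":0,"ty":0,"tz":0,"ax":0,"ay":0,"az":0,"jaw":0}
  ]
}}

```text
t: 4.4
tcp_pos: [0.62, -0.0296, 0.0889]
tool_rot: [3.091, 0.549, 0.007]
force: [-0.8, -0.7, 6.1]
opening: 0.0414
finger_force: 61.3
```

Run:
```python
from h import *
st=r.get_state(); print(st['t'],st['tcp_pos'],st['tool_rot'],np.round(st['joints'],2),st['force'],st['opening'],st['finger_force'])
a=shot('wrist','w2.png')
b=shot('side','s2.png')
cv2.imwrite('pics/c2.png',np.hstack([a[100:480,120:520],cv2.resize(b[130:320,200:400],(400,380))])[:,:,::-1])
```

```text
4.4 [ 0.61998226 -0.02962552  0.08888347] [3.09142388 0.54939066 0.00697933] [-0.14  0.31  1.4  -0.    1.43  1.08] [-0.76923475 -0.68075222  6.11308418] 0.04143409004428314 61.29617878468707
```

View pics/c2.png

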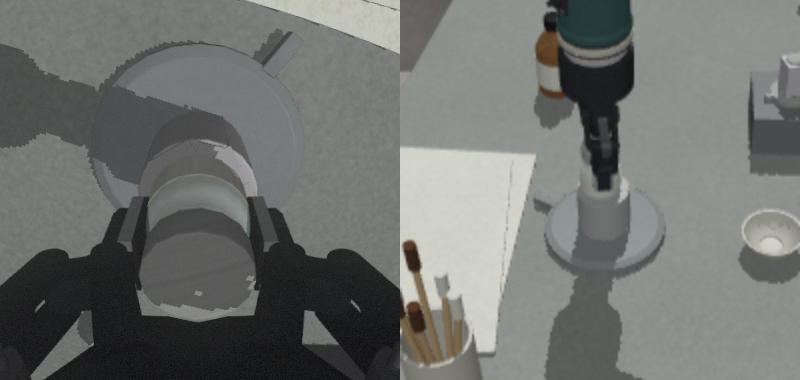

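The fingers hold the jar (61 N at 41 mm opening). I'll lift it and carry it to the plate.

Emit:
{"name": "play_rows", "arguments": {
  "motion": [
    {"tx":0,"ty":0,"tz":0.5,"ax":0,"ay":0,"az":0,"jaw":0},
    {"tx":0,"ty":0,"tz":1.5,"ax":0,"ay":0,"az":0,"jaw":0},
    {"tx":0,"ty":0,"tz":2.5,"ax":0,"ay":0,"az":0,"jaw":0},
    {"tx":0,"ty":0,"tz":2,"ax":0,"ay":0,"az":0,"jaw":0},
    {"tx":-0.5,"ty":1,"tz":1,"ax":0,"ay":0,"az":0,"jaw":0},
    {"tx":-1.5,"ty":2.5,"tz":0,"ax":0,"ay":0,"az":0,"jaw":0},
    {"tx":-2,"ty":3.5,"tz":0,"ax":0,"ay":0,"az":0,"jaw":0},
    {"tx":-2,"ty":3.5,"tz":0,"ax":0,"ay":0,"az":0,"jaw":0},
    {"tx":-2,"ty":3.5,"tz":0,"ax":0,"ay":0,"az":0,"jaw":0},
    {"tx":-2,"ty":3.5,"tz":0,"ax":0,"ay":0,"az":0,"jaw":0}
  ]
}}

```text
t: 5.5
tcp_pos: [0.5166, 0.1475, 0.1611]
tool_rot: [-3.093, -0.55, 0.002]
force: [0.6, 0.7, -1.2]
opening: 0.0417
finger_force: 60.9
```

Emit:
{"name": "play_rows", "arguments": {
  "motion": [
    {"tx":-2,"ty":3.5,"tz":0,"ax":0,"ay":0,"az":0,"jaw":0},
    {"tx":-2,"ty":3.5,"tz":0,"ax":0,"ay":0,"az":0,"jaw":0},
    {"tx":-2,"ty":3,"tz":0,"ax":0,"ay":0,"az":0,"jaw":0},
    {"tx":-1,"ty":1.5,"tz":0,"ax":0,"ay":0,"az":0,"jaw":0},
    {"tx":0,"ty":0,"tz":0,"ax":0,"ay":0,"az":0,"jaw":0},
    {"tx":0,"ty":0,"tz":-1,"ax":0,"ay":0,"az":0,"jaw":0},
    {"tx":0,"ty":0,"tz":-2.5,"ax":0,"ay":0,"az":0,"jaw":0},
    {"tx":0,"ty":0,"tz":-2.5,"ax":0,"ay":0,"az":0,"jaw":0},
    {"tx":0,"ty":0,"tz":-2.5,"ax":0,"ay":0,"az":0,"jaw":0},
    {"tx":0,"ty":0,"tz":0,"ax":0,"ay":0,"az":0,"jaw":0}
  ]
}}

```text
t: 6.5
tcp_pos: [0.4456, 0.258, 0.0712]
tool_rot: [3.091, 0.546, -0.016]
force: [-0.5, -0.8, -1.4]
opening: 0.0413
finger_force: 61.0
```

Run:
```python
from h import *
st=r.get_state(); print(st['t'],st['tcp_pos'],st['tool_rot'],np.round(st['joints'],2),st['force'],st['opening'],st['finger_force'])
a=shot('top','t3.png')
b=shot('side','s3.png'); d=spotter.trace('jar','side')[0]; print(d['score'],np.array(d['point'])*[640,480])
ys,xs=np.nonzero(d['mask']);print(xs.min(),xs.max(),ys.min(),ys.max())
cv2.imwrite('pics/c3.png',np.hstack([cv2.resize(a[230:420,90:290],(400,380)),cv2.resize(b[260:450,250:450],(400,380))])[:,:,::-1])
# spindle square/hub keyway crops from the top for later
m=cv2.resize(a[190:290,280:400],(480,400),interpolation=cv2.INTER_CUBIC);n=cv2.resize(a[300:380,400:496],(480,400),interpolation=cv2.INTER_CUBIC)
cv2.imwrite('pics/hubrack.png',cv2.resize(np.hstack([m,n]),(800,333))[:,:,::-1])
```

```text
6.5 [0.44564103 0.25801365 0.07116782] [ 3.09068421  0.54624071 -0.01602366] [ 0.41  0.11  1.68 -0.    1.37  1.64] [-0.50358889 -0.78131522 -1.44443668] 0.0413295407269419 61.03255309397355
0.54 [352.32  345.408]
348 357 328 360
```

View pics/c3.png

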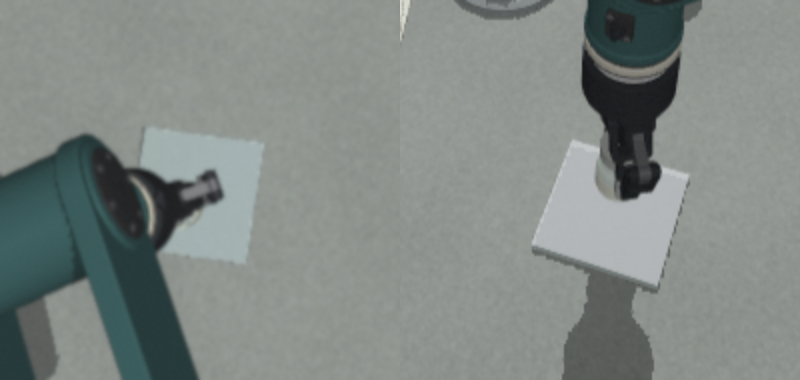

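View pics/hubrack.png

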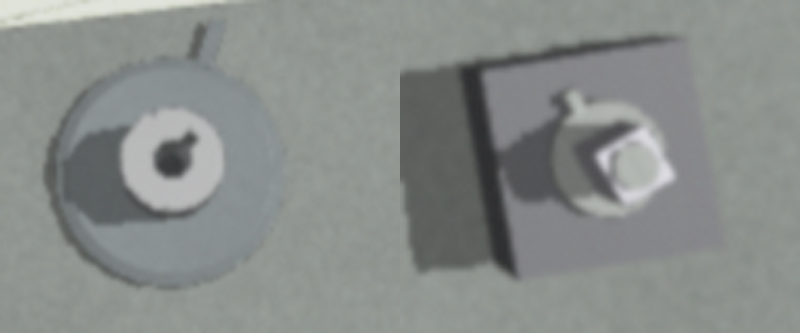

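The jar hangs over the plate. The keyway also shows, up and to the right of the bore, as does the flange lug on the spindle. I'll lower the jar.

Emit:
{"name": "play_rows", "arguments": {
  "motion": [
    {"tx":0,"ty":0,"tz":-1,"ax":0,"ay":0,"az":0,"jaw":0},
    {"tx":0,"ty":0,"tz":-1.5,"ax":0,"ay":0,"az":0,"jaw":0},
    {"tx":0,"ty":0,"tz":-1,"ax":0,"ay":0,"az":0,"jaw":0},
    {"tx":0,"ty":0,"tz":-0.5,"ax":0,"ay":0,"az":0,"jaw":0},
    {"tx":0,"ty":0,"tz":0,"ax":0,"ay":0,"az":0,"jaw":0},
    {"tx":0,"ty":0,"tz":0,"ax":0,"ay":0,"az":0,"jaw":0}
  ]
}}

```text
t: 7.25
tcp_pos: [0.4489, 0.2608, 0.0368]
tool_rot: [-3.093, -0.55, -0.001]
force: [-0.1, -0.4, -1.1]
opening: 0.0412
finger_force: 61.1
```

Emit:
{"name": "play_rows", "arguments": {
  "motion": [
    {"tx":0,"ty":0,"tz":-0.4,"ax":0,"ay":0,"az":0,"jaw":0},
    {"tx":0,"ty":0,"tz":-0.3,"ax":0,"ay":0,"az":0,"jaw":0},
    {"tx":0,"ty":0,"tz":-0.1,"ax":0,"ay":0,"az":0,"jaw":0},
    {"tx":0,"ty":0,"tz":0,"ax":0,"ay":0,"az":0,"jaw":0}
  ]
}}

```text
t: 7.65
tcp_pos: [0.4483, 0.2606, 0.0281]
tool_rot: [3.093, 0.55, -0.001]
force: [-0.6, 0.2, -1.1]
opening: 0.0416
finger_force: 61.1
```

Emit:
{"name": "play_rows", "arguments": {
  "motion": [
    {"tx":0,"ty":0,"tz":-0.1,"ax":0,"ay":0,"az":0,"jaw":0},
    {"tx":0,"ty":0,"tz":0,"ax":0,"ay":0,"az":0,"jaw":0}
  ]
}}

```text
t: 7.85
tcp_pos: [0.4485, 0.2607, 0.0273]
tool_rot: [3.093, 0.55, -0.0]
force: [0.0, -0.5, -0.8]
opening: 0.0415
finger_force: 61.1
```

Emit:
{"name": "play_rows", "arguments": {
  "motion": [
    {"tx":0,"ty":0,"tz":-0.1,"ax":0,"ay":0,"az":0,"jaw":0},
    {"tx":0,"ty":0,"tz":0,"ax":0,"ay":0,"az":0,"jaw":0}
  ]
}}

```text
t: 8.05
tcp_pos: [0.4488, 0.2608, 0.027]
tool_rot: [-3.093, -0.55, -0.001]
force: [-0.3, -0.8, 1.9]
opening: 0.0415
finger_force: 61.4
```

Emit:
{"name": "play_rows", "arguments": {
  "motion": [
    {"tx":0,"ty":0,"tz":-0.1,"ax":0,"ay":0,"az":0,"jaw":0},
    {"tx":0,"ty":0,"tz":0,"ax":0,"ay":0,"az":0,"jaw":0}
  ]
}}

```text
t: 8.25
tcp_pos: [0.4489, 0.2608, 0.027]
tool_rot: [-3.093, -0.55, -0.002]
force: [-2.9, -1.8, 8.0]
opening: 0.0416
finger_force: 61.9
```

The jar touches the glass, so I'll release it and rise.

Emit:
{"name": "play_rows", "arguments": {
  "motion": [
    {"tx":0,"ty":0,"tz":0.1,"ax":0,"ay":0,"az":0,"jaw":0.5},
    {"tx":0,"ty":0,"tz":0,"ax":0,"ay":0,"az":0,"jaw":0.6},
    {"tx":0,"ty":0,"tz":0,"ax":0,"ay":0,"az":0,"jaw":0.8},
    {"tx":0,"ty":0,"tz":0,"ax":0,"ay":0,"az":0,"jaw":1},
    {"tx":0,"ty":0,"tz":0,"ax":0,"ay":0,"az":0,"jaw":1},
    {"tx":0,"ty":0,"tz":1,"ax":0,"ay":0,"az":0,"jaw":1},
    {"tx":0,"ty":0,"tz":3,"ax":0,"ay":0,"az":0,"jaw":1},
    {"tx":0,"ty":0,"tz":4,"ax":0,"ay":0,"az":0,"jaw":1},
    {"tx":0,"ty":0,"tz":4,"ax":0,"ay":0,"az":0,"jaw":1},
    {"tx":0,"ty":0,"tz":4,"ax":0,"ay":0,"az":0,"jaw":1}
  ]
}}

```text
t: 9.25
tcp_pos: [0.4484, 0.2606, 0.1887]
tool_rot: [-3.093, -0.55, -0.001]
force: [0.0, -0.1, 0.5]
opening: 0.0853
finger_force: 0.0
```

Run:
```python
from h import *
st=r.get_state(); print(st['t'],st['tcp_pos'],st['joints'])
# hubrack picture: 800x333 from 960x400 : scale 1.2 ; left scale 4, right scale 5
L=lambda x,y:(280+x*1.2/4,190+y*1.2/4)
Rr=lambda x,y:(400+(x-400)*1.2/5,300+y*1.2/5)
f=lambda q:np.degrees(np.arctan2(q[1],q[0]))
hub=onz('top',L(172,160),.07); key=onz('top',L(192,139),.07); foot=onz('top',L(166,172),.014); lug=onz('top',L(204,42),.014)
print('hub',hub,'key yaw',f(key-hub),'foot',foot,'lug yaw',f(lug-foot))
but=onz('top',Rr(634,166),.115); fl=onz('top',Rr(609,157),.066); lg=onz('top',Rr(573,103),.066)
print('button',but,'flange',fl,'lug yaw',f(lg-fl),f(lg-but))
sq=[onz('top',Rr(*p),.112) for p in ((597,160),(648,127),(676,174),(625,205))]
print('square',np.mean(sq,0),[f(sq[i+1]-sq[i]) for i in range(3)])
shot('side','s4.png')
d=spotter.trace('jar','side')[0];p=np.array(d['point'])*[640,480];print(d['score'],p,onz('side',p,.04))
```

```text
9.25 [0.44836384 0.26061925 0.18871695] [ 4.17211063e-01  2.90114281e-02  1.51622612e+00 -5.70948483e-05
  1.59550555e+00  1.63619842e+00]
hub [ 0.61701438 -0.03000481  0.07      ] key yaw -44.46281451184023 foot [ 0.61644883 -0.02754201  0.014     ] lug yaw -17.28436635646214
button [ 0.42595366 -0.2464401   0.115     ] flange [ 0.42615005 -0.24798115  0.066     ] lug yaw 32.03902616078549 29.150908428405902
square [ 0.42549495 -0.24827307  0.112     ] [np.float64(-58.85753443554148), np.float64(-151.06013535147432), np.float64(119.4997013643727)]
0.98 [356.48  358.176] [0.45182888 0.26553001 0.04      ]
```

The spindle is at about (0.426, -0.247) with yaw near 30°, and the keyway yaw is near -43°. I'll go over to the spindle and turn the tool by +10°.

Emit:
{"name": "play_rows", "arguments": {
  "motion": [
    {"tx":0,"ty":-2,"tz":0.5,"ax":0,"ay":0,"az":0,"jaw":1},
    {"tx":0,"ty":-4,"tz":0.5,"ax":0,"ay":0,"az":0,"jaw":1},
    {"tx":-0.2,"ty":-4.6,"tz":0,"ax":0,"ay":0,"az":2,"jaw":1},
    {"tx":-0.3,"ty":-4.6,"tz":0,"ax":0,"ay":0,"az":2,"jaw":1},
    {"tx":-0.3,"ty":-4.6,"tz":0,"ax":0,"ay":0,"az":2,"jaw":1},
    {"tx":-0.3,"ty":-4.6,"tz":0,"ax":0,"ay":0,"az":2,"jaw":1},
    {"tx":-0.3,"ty":-4.6,"tz":0,"ax":0,"ay":0,"az":2,"jaw":1},
    {"tx":-0.3,"ty":-4.6,"tz":0,"ax":0,"ay":0,"az":0,"jaw":1},
    {"tx":-0.3,"ty":-4.6,"tz":0,"ax":0,"ay":0,"az":0,"jaw":1},
    {"tx":-0.3,"ty":-4.6,"tz":0,"ax":0,"ay":0,"az":0,"jaw":1}
  ]
}}

```text
t: 10.35
tcp_pos: [0.4249, -0.1691, 0.1966]
tool_rot: [3.033, 0.817, 0.001]
force: [1.3, 0.2, 0.1]
opening: 0.0852
finger_force: 0.0
```

Emit:
{"name": "play_rows", "arguments": {
  "motion": [
    {"tx":0,"ty":-4,"tz":0,"ax":0,"ay":0,"az":0,"jaw":1},
    {"tx":0,"ty":-2.8,"tz":0,"ax":0,"ay":0,"az":0,"jaw":1},
    {"tx":0,"ty":-1,"tz":0,"ax":0,"ay":0,"az":0,"jaw":1},
    {"tx":0,"ty":0,"tz":0,"ax":0,"ay":0,"az":0,"jaw":1},
    {"tx":0,"ty":0,"tz":0,"ax":0,"ay":0,"az":0,"jaw":1}
  ]
}}

```text
t: 10.85
tcp_pos: [0.4255, -0.2443, 0.1963]
tool_rot: [-3.032, -0.818, -0.0]
force: [0.1, 0.4, -0.1]
opening: 0.0855
finger_force: 0.0
```

Run:
```python
from h import *
st=r.get_state(); print(st['t'],st['tcp_pos'],st['tool_rot'],np.round(st['joints'],2))
T=Ro.from_rotvec(st['tool_rot']).as_matrix(); print('tool x yaw',np.degrees(np.arctan2(T[1,0],T[0,0])))
w=shot('wrist','w5.png'); im=np.ascontiguousarray(w)
x0,y0,yaw=.426,-.2475,np.radians(30)
def sp(P): 
    P=np.array(P,float);c,s=np.cos(yaw),np.sin(yaw); return np.c_[x0+c*P[:,0]-s*P[:,1],y0+s*P[:,0]+c*P[:,1],P[:,2]]
a=np.linspace(0,6.28,60)
h=.013
for P,col in (([(h,h,.112),(h,-h,.112),(-h,-h,.112),(-h,h,.112)],(255,0,0)),(np.c_[.026*np.cos(a),.026*np.sin(a),a*0+.066],(0,255,0)),([(.025,.003,.066),(.034,.003,.066),(.034,-.003,.066),(.025,-.003,.066)],(0,255,255))):
    im=cv2.polylines(im,[np.round(proj('wrist',sp(P),st)*8).astype(int)],True,col,1,shift=3)
c=proj('wrist',[[x0,y0,.09]],st)[0].astype(int); print(c)
x,y=c-[75,75]; 
cv2.imwrite('pics/w5o.png',np.hstack([cv2.resize(i[y:y+150,x:x+150],(400,400),interpolation=cv2.INTER_CUBIC) for i in (w,im)])[:,:,::-1])
```

```text
10.85 [ 0.42551729 -0.2443211   0.19627544] [-3.03223094e+00 -8.17984028e-01 -1.74964146e-04] [-0.64 -0.04  1.57  0.    1.61  0.41]
tool x yaw 30.193837551018458
[322 238]
```

View pics/w5o.png

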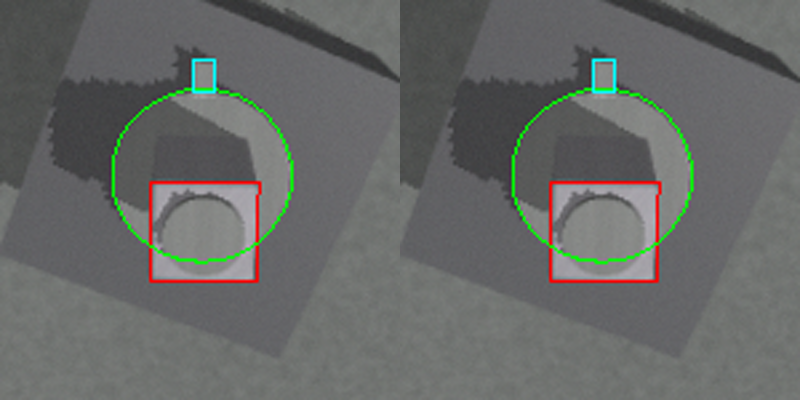

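The overlay matches the head, flange and lug exactly. I'll go down and grip.

Emit:
{"name": "play_rows", "arguments": {
  "motion": [
    {"tx":0.05,"ty":-0.3,"tz":-1,"ax":0,"ay":0,"az":0,"jaw":1},
    {"tx":0,"ty":0,"tz":-3,"ax":0,"ay":0,"az":0,"jaw":1},
    {"tx":0,"ty":0,"tz":-3,"ax":0,"ay":0,"az":0,"jaw":1},
    {"tx":0,"ty":0,"tz":-3,"ax":0,"ay":0,"az":0,"jaw":1},
    {"tx":0,"ty":0,"tz":-1.6,"ax":0,"ay":0,"az":0,"jaw":1},
    {"tx":0,"ty":0,"tz":-0.7,"ax":0,"ay":0,"az":0,"jaw":0.6},
    {"tx":0,"ty":0,"tz":0,"ax":0,"ay":0,"az":0,"jaw":0.4},
    {"tx":0,"ty":0,"tz":0,"ax":0,"ay":0,"az":0,"jaw":0.4},
    {"tx":0,"ty":0,"tz":0,"ax":0,"ay":0,"az":0,"jaw":0.2},
    {"tx":0,"ty":0,"tz":0,"ax":0,"ay":0,"az":0,"jaw":0}
  ]
}}

```text
t: 11.9
tcp_pos: [0.427, -0.2489, 0.075]
tool_rot: [3.031, 0.817, 0.003]
force: [0.1, 0.4, 3.2]
opening: 0.0255
finger_force: 60.1
```

Emit:
{"name": "play_rows", "arguments": {
  "motion": [
    {"tx":0,"ty":0,"tz":0,"ax":0,"ay":0,"az":0,"jaw":0},
    {"tx":0,"ty":0,"tz":0,"ax":0,"ay":0,"az":0,"jaw":0},
    {"tx":0,"ty":0,"tz":0,"ax":0,"ay":0,"az":0,"jaw":0}
  ]
}}

```text
t: 12.2
tcp_pos: [0.427, -0.2489, 0.075]
tool_rot: [3.031, 0.817, 0.003]
force: [-0.1, 0.1, 5.4]
opening: 0.0252
finger_force: 60.3
```

The spindle is gripped, so flange height is TCP minus 17 mm. I'll lift it, then move to the hub while turning -73°.

Emit:
{"name": "play_rows", "arguments": {
  "motion": [
    {"tx":0,"ty":0,"tz":1,"ax":0,"ay":0,"az":0,"jaw":0},
    {"tx":0,"ty":0,"tz":2,"ax":0,"ay":0,"az":0,"jaw":0},
    {"tx":0,"ty":0,"tz":2.5,"ax":0,"ay":0,"az":0,"jaw":0},
    {"tx":0,"ty":0,"tz":2.5,"ax":0,"ay":0,"az":0,"jaw":0},
    {"tx":0.5,"ty":0.5,"tz":1.5,"ax":0,"ay":0,"az":-2,"jaw":0},
    {"tx":1.5,"ty":1.5,"tz":0,"ax":0,"ay":0,"az":-6,"jaw":0},
    {"tx":2,"ty":2.4,"tz":0,"ax":0,"ay":0,"az":-8,"jaw":0},
    {"tx":2,"ty":2.4,"tz":0,"ax":0,"ay":0,"az":-8,"jaw":0},
    {"tx":2,"ty":2.4,"tz":0,"ax":0,"ay":0,"az":-8,"jaw":0},
    {"tx":2,"ty":2.4,"tz":0,"ax":0,"ay":0,"az":-8,"jaw":0}
  ]
}}

```text
t: 13.2
tcp_pos: [0.5259, -0.1312, 0.1673]
tool_rot: [-3.129, 0.279, 0.004]
force: [-0.0, -0.7, -4.1]
opening: 0.0254
finger_force: 59.3
```

Emit:
{"name": "play_rows", "arguments": {
  "motion": [
    {"tx":2,"ty":2.4,"tz":0,"ax":0,"ay":0,"az":-8,"jaw":0},
    {"tx":2,"ty":2.4,"tz":0,"ax":0,"ay":0,"az":-8,"jaw":0},
    {"tx":2,"ty":2.4,"tz":0,"ax":0,"ay":0,"az":-8,"jaw":0},
    {"tx":2,"ty":2,"tz":0,"ax":0,"ay":0,"az":-6,"jaw":0},
    {"tx":1,"ty":1,"tz":0,"ax":0,"ay":0,"az":-3,"jaw":0},
    {"tx":0,"ty":0,"tz":0,"ax":0,"ay":0,"az":0,"jaw":0},
    {"tx":0,"ty":0,"tz":0,"ax":0,"ay":0,"az":0,"jaw":0},
    {"tx":0,"ty":0,"tz":0,"ax":0,"ay":0,"az":0,"jaw":0}
  ]
}}

```text
t: 14.0
tcp_pos: [0.6152, -0.0311, 0.1679]
tool_rot: [2.924, -1.147, -0.002]
force: [-0.4, 0.7, -3.3]
opening: 0.0251
finger_force: 59.6
```

Run:
```python
from h import *
st=r.get_state(); print(st['t'],st['tcp_pos'],st['tool_rot'],np.round(st['joints'],2))
T=Ro.from_rotvec(st['tool_rot']).as_matrix(); print('tool x yaw',np.degrees(np.arctan2(T[1,0],T[0,0])))
w=shot('wrist','w6.png'); im=np.ascontiguousarray(w)
a=np.linspace(0,6.28,60)
def dr(P,col):
    global im; im=cv2.polylines(im,[np.round(proj('wrist',P,st)*8).astype(int)],True,col,1,shift=3)
hx,hy=.617,-.030
for rr in (.03,.011): dr(np.c_[hx+rr*np.cos(a),hy+rr*np.sin(a),a*0+.07],(0,255,0))
dr(np.c_[hx+.07*np.cos(a),hy+.07*np.sin(a),a*0+.014],(255,255,0))
x,y,z=st['tcp_pos']; dr(np.c_[x+.006*np.cos(a),y+.006*np.sin(a),a*0+z-.017-.046],(255,0,0))
dr(np.c_[x+.026*np.cos(a),y+.026*np.sin(a),a*0+z-.017],(255,0,0))
c=proj('wrist',[[hx,hy,.07]],st)[0].astype(int); print(c)
x,y=c-[80,90]
cv2.imwrite('pics/w6o.png',np.hstack([cv2.resize(i[y:y+200,x:x+160],(400,500),interpolation=cv2.INTER_CUBIC) for i in (w,im)])[:,:,::-1])
```

```text
14.0 [ 0.61516763 -0.03109857  0.16785412] [ 2.92353544e+00 -1.14737823e+00 -2.23312273e-03] [-0.14  0.25  1.3  -0.    1.58  2.18]
tool x yaw -42.85633717916636
[314 239]
```

View pics/w6o.png

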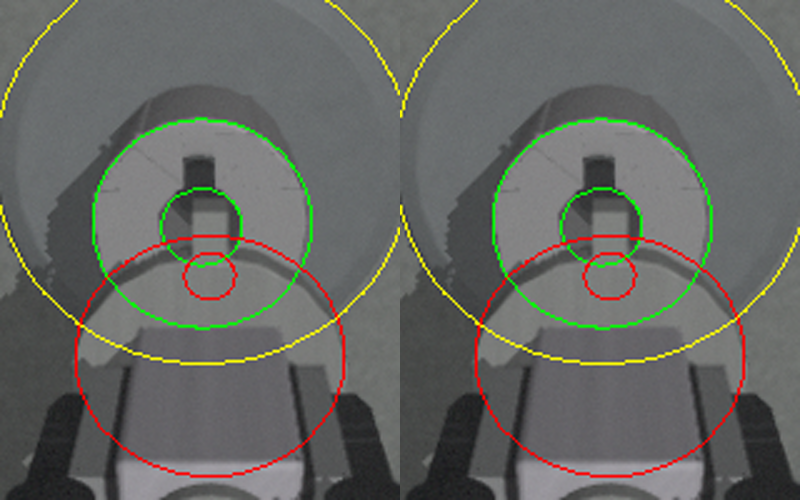

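The bore matches the prediction at crop (201,227), and the keyway at (199,170) is about 2° counterclockwise of the lug at (210,230). I'll shift to the hub axis, turn +2° and go down into the bore.

Emit:
{"name": "play_rows", "arguments": {
  "motion": [
    {"tx":0.18,"ty":0.11,"tz":0,"ax":0,"ay":0,"az":2,"jaw":0},
    {"tx":0,"ty":0,"tz":-1,"ax":0,"ay":0,"az":0,"jaw":0},
    {"tx":0,"ty":0,"tz":-1.5,"ax":0,"ay":0,"az":0,"jaw":0},
    {"tx":0,"ty":0,"tz":-1,"ax":0,"ay":0,"az":0,"jaw":0},
    {"tx":0,"ty":0,"tz":-0.5,"ax":0,"ay":0,"az":0,"jaw":0},
    {"tx":0,"ty":0,"tz":0,"ax":0,"ay":0,"az":0,"jaw":0},
    {"tx":0,"ty":0,"tz":0,"ax":0,"ay":0,"az":0,"jaw":0}
  ]
}}

```text
t: 14.75
tcp_pos: [0.6177, -0.0291, 0.1282]
tool_rot: [-2.944, 1.096, 0.001]
force: [0.6, -1.1, -3.0]
opening: 0.0254
finger_force: 59.6
```

Emit:
{"name": "play_rows", "arguments": {
  "motion": [
    {"tx":0,"ty":0,"tz":-0.3,"ax":0,"ay":0,"az":0,"jaw":0},
    {"tx":0,"ty":0,"tz":-0.3,"ax":0,"ay":0,"az":0,"jaw":0},
    {"tx":0,"ty":0,"tz":0,"ax":0,"ay":0,"az":0,"jaw":0},
    {"tx":0,"ty":0,"tz":0,"ax":0,"ay":0,"az":0,"jaw":0}
  ]
}}

```text
t: 15.15
tcp_pos: [0.6179, -0.0295, 0.1222]
tool_rot: [2.944, -1.096, 0.0]
force: [0.6, -0.8, -3.1]
opening: 0.0252
finger_force: 59.6
```

Emit:
{"name": "play_rows", "arguments": {
  "motion": [
    {"tx":0,"ty":0,"tz":-0.3,"ax":0,"ay":0,"az":0,"jaw":0},
    {"tx":0,"ty":0,"tz":-0.2,"ax":0,"ay":0,"az":0,"jaw":0},
    {"tx":0,"ty":0,"tz":-0.2,"ax":0,"ay":0,"az":0,"jaw":0},
    {"tx":0,"ty":0,"tz":0,"ax":0,"ay":0,"az":0,"jaw":0},
    {"tx":0,"ty":0,"tz":0,"ax":0,"ay":0,"az":0,"jaw":0}
  ]
}}

```text
t: 15.65
tcp_pos: [0.6179, -0.0295, 0.115]
tool_rot: [2.944, -1.096, 0.0]
force: [1.5, -2.3, -4.5]
opening: 0.0257
finger_force: 59.6
```

Emit:
{"name": "play_rows", "arguments": {
  "motion": [
    {"tx":0,"ty":0,"tz":-0.2,"ax":0,"ay":0,"az":0,"jaw":0},
    {"tx":0,"ty":0,"tz":-0.2,"ax":0,"ay":0,"az":0,"jaw":0},
    {"tx":0,"ty":0,"tz":0,"ax":0,"ay":0,"az":0,"jaw":0},
    {"tx":0,"ty":0,"tz":0,"ax":0,"ay":0,"az":0,"jaw":0}
  ]
}}

```text
t: 16.05
tcp_pos: [0.6179, -0.0294, 0.1112]
tool_rot: [2.944, -1.096, 0.0]
force: [1.2, -2.4, -3.9]
opening: 0.0254
finger_force: 59.7
```

The key is already below the mouth with no upward force, so it's in the keyway. I'll keep going against the spring.

Emit:
{"name": "play_rows", "arguments": {
  "motion": [
    {"tx":0,"ty":0,"tz":-0.3,"ax":0,"ay":0,"az":0,"jaw":0},
    {"tx":0,"ty":0,"tz":-0.3,"ax":0,"ay":0,"az":0,"jaw":0},
    {"tx":0,"ty":0,"tz":-0.3,"ax":0,"ay":0,"az":0,"jaw":0},
    {"tx":0,"ty":0,"tz":-0.3,"ax":0,"ay":0,"az":0,"jaw":0},
    {"tx":0,"ty":0,"tz":-0.3,"ax":0,"ay":0,"az":0,"jaw":0},
    {"tx":0,"ty":0,"tz":0,"ax":0,"ay":0,"az":0,"jaw":0},
    {"tx":0,"ty":0,"tz":0,"ax":0,"ay":0,"az":0,"jaw":0}
  ]
}}

```text
t: 16.75
tcp_pos: [0.618, -0.0294, 0.097]
tool_rot: [2.944, -1.096, 0.001]
force: [-1.0, -2.8, 2.4]
opening: 0.0257
finger_force: 60.4
```

Emit:
{"name": "play_rows", "arguments": {
  "motion": [
    {"tx":0,"ty":0,"tz":-0.3,"ax":0,"ay":0,"az":0,"jaw":0},
    {"tx":0,"ty":0,"tz":-0.3,"ax":0,"ay":0,"az":0,"jaw":0},
    {"tx":0,"ty":0,"tz":0,"ax":0,"ay":0,"az":0,"jaw":0},
    {"tx":0,"ty":0,"tz":0,"ax":0,"ay":0,"az":0,"jaw":0}
  ]
}}

```text
t: 17.15
tcp_pos: [0.6181, -0.0294, 0.0913]
tool_rot: [2.944, -1.096, 0.002]
force: [-0.9, -3.1, 5.5]
opening: 0.0254
finger_force: 60.9
```

Emit:
{"name": "play_rows", "arguments": {
  "motion": [
    {"tx":0,"ty":0,"tz":-0.2,"ax":0,"ay":0,"az":0,"jaw":0},
    {"tx":0,"ty":0,"tz":-0.2,"ax":0,"ay":0,"az":0,"jaw":0},
    {"tx":0,"ty":0,"tz":0,"ax":0,"ay":0,"az":0,"jaw":0},
    {"tx":0,"ty":0,"tz":0,"ax":0,"ay":0,"az":0,"jaw":0}
  ]
}}

```text
t: 17.55
tcp_pos: [0.6181, -0.0295, 0.0877]
tool_rot: [2.944, -1.096, 0.002]
force: [-2.2, -3.4, 7.5]
opening: 0.0255
finger_force: 61.1
```

Emit:
{"name": "play_rows", "arguments": {
  "motion": [
    {"tx":0,"ty":0,"tz":-0.1,"ax":0,"ay":0,"az":0,"jaw":0},
    {"tx":0,"ty":0,"tz":0,"ax":0,"ay":0,"az":0,"jaw":0},
    {"tx":0,"ty":0,"tz":0,"ax":0,"ay":0,"az":0,"jaw":0}
  ]
}}

```text
t: 17.85
tcp_pos: [0.6181, -0.0295, 0.087]
tool_rot: [2.944, -1.096, 0.002]
force: [-1.6, -4.1, 8.3]
opening: 0.0254
finger_force: 61.2
```

Emit:
{"name": "play_rows", "arguments": {
  "motion": [
    {"tx":0,"ty":0,"tz":-0.1,"ax":0,"ay":0,"az":0,"jaw":0},
    {"tx":0,"ty":0,"tz":0,"ax":0,"ay":0,"az":0,"jaw":0},
    {"tx":0,"ty":0,"tz":0,"ax":0,"ay":0,"az":0,"jaw":0}
  ]
}}

```text
t: 18.15
tcp_pos: [0.6181, -0.0295, 0.087]
tool_rot: [2.944, -1.096, 0.003]
force: [-4.2, -4.1, 10.5]
opening: 0.0254
finger_force: 61.4
```

Emit:
{"name": "play_rows", "arguments": {
  "motion": [
    {"tx":0,"ty":0,"tz":-0.1,"ax":0,"ay":0,"az":0,"jaw":0},
    {"tx":0,"ty":0,"tz":0,"ax":0,"ay":0,"az":0,"jaw":0},
    {"tx":0,"ty":0,"tz":0,"ax":0,"ay":0,"az":0,"jaw":0}
  ]
}}

```text
t: 18.45
tcp_pos: [0.6182, -0.0295, 0.087]
tool_rot: [2.944, -1.096, 0.004]
force: [-6.3, -3.9, 13.9]
opening: 0.0255
finger_force: 61.9
```

It has stopped at 0.087 m, exactly the home height, with the force rising. I'll press a little more and ease the side load.

Emit:
{"name": "play_rows", "arguments": {
  "motion": [
    {"tx":-0.05,"ty":-0.03,"tz":-0.15,"ax":0,"ay":0,"az":0,"jaw":0},
    {"tx":0,"ty":0,"tz":-0.1,"ax":0,"ay":0,"az":0,"jaw":0},
    {"tx":0,"ty":0,"tz":0,"ax":0,"ay":0,"az":0,"jaw":0},
    {"tx":0,"ty":0,"tz":0,"ax":0,"ay":0,"az":0,"jaw":0},
    {"tx":0,"ty":0,"tz":0,"ax":0,"ay":0,"az":0,"jaw":0}
  ]
}}

```text
t: 18.95
tcp_pos: [0.6182, -0.0295, 0.0869]
tool_rot: [-2.944, 1.095, -0.007]
force: [-8.5, -2.4, 21.4]
opening: 0.0254
finger_force: 62.9
```

Run:
```python
from h import *
st=r.get_state(); print(st['t'],st['tcp_pos'],st['tool_rot'],st['force'],st['opening'])
a=shot('top','t7.png'); b=shot('side','s7.png'); w=shot('wrist','w7.png')
d=spotter.trace('jar','side')[0]; print(d['score'],np.array(d['point'])*[640,480])
cv2.imwrite('pics/c7.png',np.hstack([w[100:400,170:470],cv2.resize(b[150:300,220:370],(300,300)),cv2.resize(b[310:410,300:367],(200,300))])[:,:,::-1])
```

```text
18.95 [ 0.6181748  -0.02954012  0.08688591] [-2.94358235  1.09547225 -0.00651691] [-8.52823469 -2.37520045 21.37567232] 0.02536038149386362
0.61 [355.328 357.12 ]
```

View pics/c7.png

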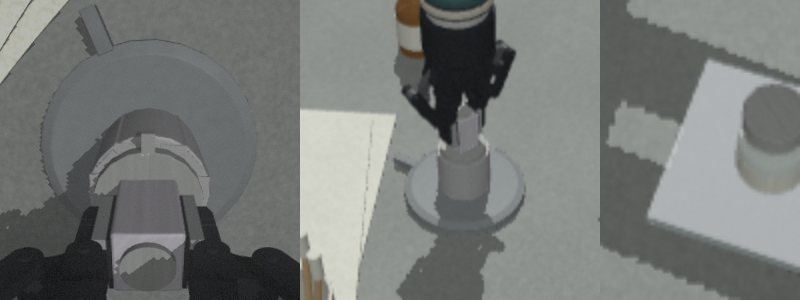

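The flange sits flush on the hub with the lug outward, and the jar stands upright on the plate. I'll hand it in.

```bash
python3 -c "
from station import sign_off
print(sign_off())"
```

```text
the job is handed in; nothing more can be done
None
```

The jar stands upright on the glass plate. The spindle is keyed and fully home in the hub, gripped and held down with about 21 N, and the job was handed in at about 19 s of the 64 s allowed.

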